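Lay out the smear-staining row

TASK

Lay out the smear-staining row beside the slide drying rack: stand the tall bottle inside the steel dish nearest the rack, the square jar inside the middle dish, and the squat pot inside the dish farthest from the rack, each about in the middle of its dish. Set the round timer, face up, about in the middle of the square jar's lid. Never let the bottle, jar or pot fall over, and leave the waste beaker and the handheld meter where they are.

Things in the scene. Friction and masses are not known exactly. Their poses are not given: they have to be found in the camera images.
- tall_bottle: Loose white plastic bottle with a narrower dark grey screw cap: body 40 mm diameter up to 66 mm height, shoulder narrowing to the 29 mm wide cap at 76 mm, 95 mm tall in all, about 0.12 kg. Starts upright on the counter. Origin: centre of its underside, z up along its axis.
- square_jar: Loose square white jar with a flat dark grey square lid: body 46 x 46 mm and 50 mm high, lid 50 x 50 x 12 mm on it, 62 mm tall in all, about 0.16 kg. Starts upright on the counter, turned at will. Origin: centre of its underside, z up, x and y square to its sides.
- squat_pot: Loose low round white pot with a wide flat dark grey lid: body 56 mm diameter to 30 mm height, lid 60 mm diameter from 30 to 44 mm, 44 mm tall in all, about 0.14 kg. Starts upright on the counter. Origin: centre of its underside, z up.
- timer: Loose round dark grey timer, a flat puck 44 mm in diameter and 25 mm thick, with a white face on top that has a small dark display; about 0.06 kg. Starts flat on the counter, face up. Origin: centre of its underside, z up through the face.
- dish_a: One of three identical round shallow steel drip dishes, fixed to the counter in a roughly straight row about 115 mm apart; which of the three names is nearest the rack differs from start to start. Outer diameter 96 mm, inside 90 mm, rim 8 mm high, flat inner floor 3 mm above the counter. Origin: centre of its underside.
- dish_b: One of three identical round shallow steel drip dishes, fixed to the counter in a roughly straight row about 115 mm apart; which of the three names is nearest the rack differs from start to start. Outer diameter 96 mm, inside 90 mm, rim 8 mm high, flat inner floor 3 mm above the counter. Origin: centre of its underside.
- dish_c: One of three identical round shallow steel drip dishes, fixed to the counter in a roughly straight row about 115 mm apart; which of the three names is nearest the rack differs from start to start. Outer diameter 96 mm, inside 90 mm, rim 8 mm high, flat inner floor 3 mm above the counter. Origin: centre of its underside.
- rack: Slide drying rack, fixed at one end of the row of dishes (either end), about 135 mm from the centre of the nearest dish: a dark grey base 70 x 60 mm with five upright white-ended glass slides, 71 mm tall. Origin: centre of its underside.
- beaker: Waste beaker, a bystander: loose empty dark grey open cup, 68 mm rim diameter, 85 mm tall, standing at the other end of the row of dishes. Must stay where it is. Origin: centre of its underside.
- meter: Handheld meter, a bystander: loose white slab 62 x 140 x 22 mm with a blue-grey screen, lying beyond the row as seen from the robot. Must stay where it is. Origin: centre of its underside.
There are look-alikes about, which are no part of the job. Leave any blue look-alike of the tall_bottle alone.

How it is judged:
By the outcome, as a careful person would: the job done as asked, in the order asked, and still so for the second after the job is handed in, with the robot touching nothing.
It also fails if it takes over 109 s, if anything falls off the work surface, if the arm or the gripper's body presses on something with over 40 N, if the wrist force passes 120 N, or if a joint passes its speed limit or range.

ROBOT

A 6-joint arm with a two-finger parallel gripper is mounted at the origin on the work surface. World frame = base frame: x ahead of the robot, y to its left, z up, the work surface at z = 0. Lengths are in m, angles in rad, forces in N, time in s.
With the tool pointing down it reaches from about 0.35 to 0.975 m from the base axis. Payload 4.9 kg.
Tool frame: the origin (TCP) lies midway between the tips of the shut fingers; the grasp point (between the pads) lies 19 mm behind it; z points along the fingers, y is the direction in which the jaws open and shut (so a half turn about z gives the same grasp; the last joint's range is limited). The gripper opens to 85 mm and grips with 20 to 120 N. Pads are 22 mm wide; open, the fingers measure 114 mm over their backs; the gripper's body (76 mm by 85 mm) begins 54 mm behind the grasp point. The pads swing forward as they close: fully open they stand 13 mm farther back than shut.
Start: joints at [-1.432, 0.053, 1.613, -0, 1.476, -0.119], TCP at [0.159, -0.604, 0.231] pointing down, gripper open.
Joint ranges: [-3.01, 3.01], [-1.01, 2.22], [0.06, 2.58], [-1.02, 4.17], [0.09, 2.62], [-3.14, 3.14]. Speed limits (rad/s): [2.57, 2.57, 3.14, 3.14, 3.14, 3.14].

INTERFACE

Orientations are given as a rotation vector (axis times angle).
In Python, from station import ctrl gives the robot as it stands.
- The arm moves only by the tool play_rows, never from a script. Its argument "motion" is a list that holds one entry, the list of rows, each a list of 7 numbers: the closure, from -1 (fully open) to 1 (shut), then the shift along the tool's x, y, z in cm, then the turn, a rotation vector about the tool's x, y, z in degrees. A call has 1 to 20 rows; each row is the pose to reach, as a shift and turn from the pose measured when the call began, along the tool's axes at that moment; what a row does not reach only later rows make up. A row lasts 1/8 s, in which the tool goes at most 62.5 mm and 10.7 degrees, less where a joint would pass 70% of its speed; a pose out of reach is approached as far as the arm can. A call with a gripper value outside its range is refused whole. The fingers move at their own pace and stop on an object; "newtons" is the grip in N (left out, the last holds). Time passes only in rows, so rows that repeat a pose let the fingers close. It gives the time, the measured TCP pose, the force and the opening at its end, in the units of the state.
- ctrl.get_obs(): the state, without advancing time (a new reading comes with each control period).
- ctrl.get_image(name): name is "scene" or "top" or "wrist"; returns a dict with "color" (400x640x3 uint8, red, green, blue), "mtx" (3x3 intrinsics, pixels), "D" ([k1, k2, p1, p2, k3] as OpenCV has them; the pictures are not rectified), "T" (4x4, takes a point from camera to world coordinates). Camera axes: x right, y up, looking along -z (the intrinsics and any distortion apply to the point x, -y, -z); pixel columns grow to the right and rows downward; lengths in m; the calibration is good to about 2 mm. A picture is of the moment at which its call begins. There is no depth.
- ctrl.finish_job(): hands the job in, once; it reports no verdict.
The state is a dict: "t": time; "q": joint angles; "dq": joint speeds; "effort": joint torques, N m; "tool_pos": TCP position; "tool_rot": TCP orientation; "contact_force": force on the tool from outside, world axes, zero at the start; "wrist_torque": the same for the moment, N m; "opening": finger opening in m.
Only numpy, scipy, OpenCV 4.12 (cv2) and the standard library are available. Lean on these libraries where they do the work, as an engineer would, in place of code of your own. Each camera call takes 0.05 s, during which the arm holds its last target.

## Working session

There is one attempt and no reset: what is moved stays moved. The work goes in short steps, Python scripts to look and compute and a tool call to move; the robot and the scene stay as the last step left them, time stands still between calls to the robot, and variables do not carry over. Pictures are saved under pics/ and viewed, and the job is handed in when it is done.

Besides the shell and the picture viewer there is one more tool, called after "Call:" as name(argument=value, ...) on one line, values as JSON. play_rows: Moves the arm, as the interface text tells. Its arguments: {"type":"object","properties":{"motion":{"type":"array"},"newtons":{"type":"number"}},"required":["motion"]}

```bash
mkdir -p pics; ls
python3 - <<'E'
from station import ctrl
import cv2
o=ctrl.get_obs();print({k:o[k] for k in('t','tool_pos','tool_rot','opening','contact_force')})
for n in('scene','top','wrist'):
    i=ctrl.get_image(n);cv2.imwrite(f'pics/{n}0.png',i['color'][:,:,::-1]);print(n,i['mtx'],i['D'],i['T'])
E
```

```text
pics
{'t': 0.0, 'tool_pos': array([ 0.15922663, -0.60374164,  0.23005679]), 'tool_rot': array([-3.11351854e+00, -4.03541900e-01,  8.49103529e-05]), 'opening': 0.08547275013801964, 'contact_force': array([ 0.38327905, -0.30105805, -0.12854911])}
scene [[411.04924684   0.         318.00295935]
 [  0.         411.04924684 200.18032265]
 [  0.           0.           1.        ]] [0.01531367 0.         0.         0.         0.        ] [[ 0.6315495  -0.52999851  0.56590353  1.07110066]
 [ 0.77520014  0.4452759  -0.44810057 -0.37897421]
 [-0.01449058  0.72168618  0.69206869  0.64514782]
 [ 0.          0.          0.          1.        ]]
top [[390.85323296   0.         320.76825148]
 [  0.         390.85323296 201.76791776]
 [  0.           0.           1.        ]] [0.01667992 0.         0.         0.         0.        ] [[ 0.01100431  0.98559925 -0.16873953  0.45584317]
 [-0.99970855  0.00721769 -0.02303756  0.00127374]
 [-0.02148789  0.16894386  0.98539142  0.91395972]
 [ 0.          0.          0.          1.        ]]
wrist [[323.64491233   0.         313.17202266]
 [  0.         323.64491233 193.57532989]
 [  0.           0.           1.        ]] [-0.00302221  0.          0.          0.          0.        ] [[ 0.2545022   0.91747746  0.30571841  0.23846822]
 [-0.96706917  0.24223993  0.07808348 -0.58370994]
 [-0.00241737 -0.31552327  0.94891476  0.37246049]
 [ 0.          0.          0.          1.        ]]
```

View pics/top0.png

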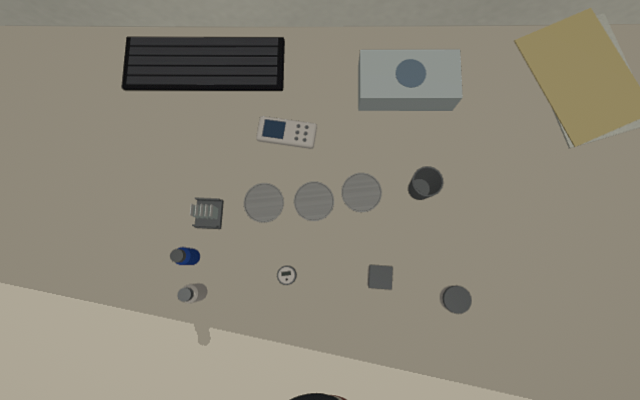

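View pics/scene0.png

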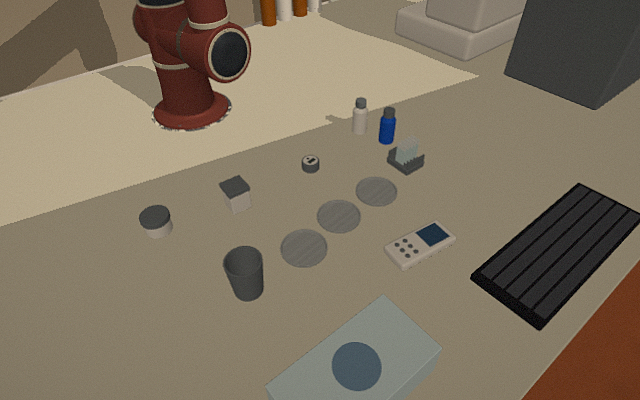

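View pics/wrist0.png

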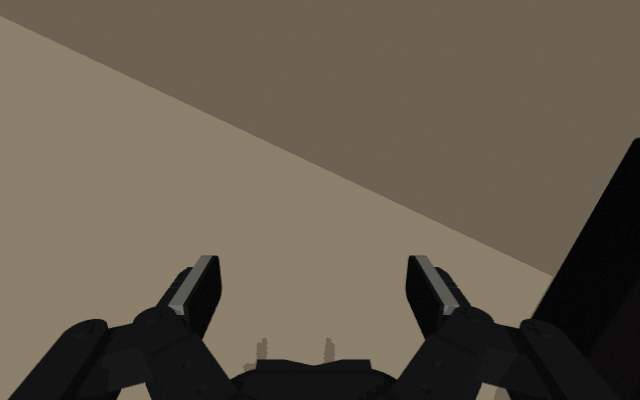

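The top view shows the rack at (207,213) and the dishes at (264,202), (314,201) and (361,192), nearest to farthest. The beaker is at (427,182), the white bottle at about (190,294) with the blue look-alike at (185,256), the timer at (287,275), the jar at (380,277) and the pot at (456,299). Next I'll measure them.

```bash
cat > h.py <<'E'
import numpy as np, cv2
from station import ctrl
def proj_ray(im,uv):
    p=cv2.undistortPoints(np.array(uv,float).reshape(-1,1,2),im['mtx'],np.array(im['D'])).reshape(-1,2)
    d=np.c_[p[:,0],-p[:,1],-np.ones(len(p))]@im['T'][:3,:3].T
    return im['T'][:3,3],d
def onplane(im,uv,z):
    o,d=proj_ray(im,uv); s=(z-o[2])/d[:,2]; return o+s[:,None]*d
def topix(im,P):
    T=np.linalg.inv(im['T']);c=np.atleast_2d(P)@T[:3,:3].T+T[:3,3]
    c=c*[1,-1,-1]
    return cv2.projectPoints(c,np.zeros(3),np.zeros(3),im['mtx'],np.array(im['D']))[0].reshape(-1,2)
def crop(im,box,name,k=5):
    x0,y0,x1,y1=box
    c=im['color'][y0:y1,x0:x1,::-1]
    cv2.imwrite(name,cv2.resize(c,None,fx=k,fy=k,interpolation=cv2.INTER_NEAREST))
E
python3 - <<'E'
from h import *
a=ctrl.get_image('top');b=ctrl.get_image('scene')
crop(a,(165,230,325,310),'pics/t1.png');crop(a,(350,250,490,330),'pics/t2.png');crop(a,(185,165,385,235),'pics/t3.png',4)
crop(b,(130,90,290,210),'pics/s1.png');
for n,u in dict(rack=(207,213),A=(264,202),B=(314,201),C=(361,192),bk=(427,182)).items(): print(n,onplane(a,u,0.005))
E
```

```text
rack [[0.58263436 0.29078365 0.005     ]]
A [[0.60995324 0.15688737 0.005     ]]
B [[0.61321733 0.03853281 0.005     ]]
C [[ 0.6356224  -0.07236317  0.005     ]]
bk [[ 0.66073458 -0.22808936  0.005     ]]
```

View pics/t1.png

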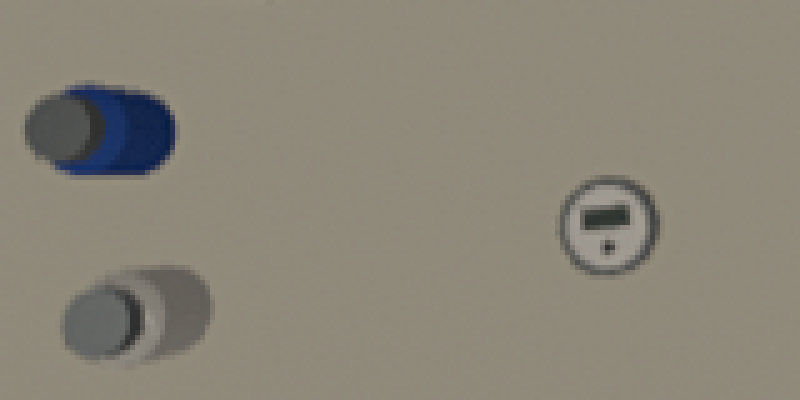

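View pics/t2.png

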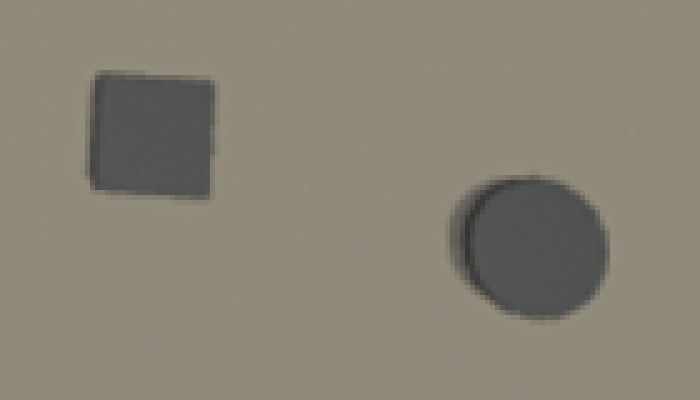

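View pics/t3.png

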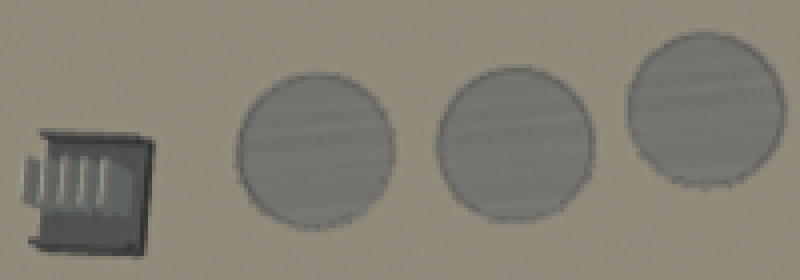

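Run:
```python
from h import *
a=ctrl.get_image('top')
C=cv2.resize(a['color'],None,fx=4,fy=4,interpolation=cv2.INTER_CUBIC).astype(int)
def comp(box,m):
    x0,y0,x1,y1=[4*v for v in box]
    s=C[y0:y1,x0:x1]; k=m(s).astype(np.uint8)
    cs=cv2.findContours(k,cv2.RETR_EXTERNAL,cv2.CHAIN_APPROX_NONE)[0]
    c=max(cs,key=cv2.contourArea).reshape(-1,2)+[x0,y0]
    return (c+.5)/4-.5
rb=lambda s:(s[...,0]-s[...,2])
V=lambda s:s.sum(-1)/3
for p in [(185,295),(197,295),(287,270),(305,275),(380,277),(369,277),(456,299),(443,297),(264,205),(300,150)]: print(p,a['color'][p[1],p[0]])
def circ(n,c,z):
    c=onplane(a,c.astype(float),z)[:,:2].astype(np.float32)
    h=cv2.convexHull(c); (ctr,ax,an)=cv2.fitEllipse(h); print(n,'ell',ctr,ax,'minc',cv2.minEnclosingCircle(h))
for n,b in dict(A=(240,178,288,226),B=(291,178,337,226),C=(338,170,385,218)).items(): circ(n,comp(b,lambda s:rb(s)<15),.008)
circ('timer',comp((272,260,302,290),lambda s:(abs(rb(s)-22)>8)|(V(s)<110)),.02)
circ('pot',comp((435,280,480,320),lambda s:(rb(s)<8)&(V(s)>65)),.044)
circ('cap',comp((172,280,200,308),lambda s:(rb(s)<8)&(V(s)<118)&(V(s)>75)),.095)
circ('bluecap',comp((165,245,186,266),lambda s:(abs(rb(s))<12)&(V(s)<110)&(V(s)>70)),.095)
c=comp((362,258,400,298),lambda s:(rb(s)<8)&(V(s)>68))
w=onplane(a,c.astype(float),.062)[:,:2].astype(np.float32);print('jar',cv2.minAreaRect(w))
```

```text
(185, 295) [101 103 101]
(197, 295) [129 124 116]
(287, 270) [151 146 137]
(305, 275) [144 138 123]
(380, 277) [83 85 84]
(369, 277) [73 73 72]
(456, 299) [82 83 81]
(443, 297) [53 54 53]
(264, 205) [118 117 112]
(300, 150) [144 138 123]
A ell (0.6089538335800171, 0.15809907019138336) (0.09532033652067184, 0.09590788185596466) minc ((0.6091210842132568, 0.1579468697309494), 0.048336196690797806)
B ell (0.6134682893753052, 0.03966701030731201) (0.0952058881521225, 0.09538374841213226) minc ((0.6134753227233887, 0.039626795798540115), 0.04815740883350372)
C ell (0.6353338360786438, -0.07232613116502762) (0.09517641365528107, 0.09575789421796799) minc ((0.6353397369384766, -0.07230411469936371), 0.048219677060842514)
timer ell (0.4416879713535309, 0.09779571741819382) (0.0441679023206234, 0.04618880897760391) minc ((0.4413778483867645, 0.09769128262996674), 0.023242896422743797)
pot ell (0.39541980624198914, -0.2711121439933777) (0.05781564861536026, 0.06270652264356613) minc ((0.39538493752479553, -0.2710171341896057), 0.03136987239122391)
cap ell (0.40229469537734985, 0.29682689905166626) (0.02838851884007454, 0.032743386924266815) minc ((0.4019683599472046, 0.2965395450592041), 0.016721785068511963)
bluecap ell (0.48053494095802307, 0.321613609790802) (0.02630246989428997, 0.03331185504794121) minc ((0.48035377264022827, 0.3192508816719055), 0.017196964472532272)
jar ((0.44054144620895386, -0.10673260688781738), (0.05041543394327164, 0.04841421917080879), 86.21725463867188)
```

```bash
cat >> h.py <<'E'
from scipy.spatial.transform import Rotation as R
def plan(*wps):
    """wps: (x,y,z,heading_deg of tool x)"""
    o=ctrl.get_obs();p=np.array(o['tool_pos']);r=R.from_rotvec(o['tool_rot'])
    print('t',round(o['t'],2),'pos',p.round(4),'head',np.degrees(np.arctan2(r.as_matrix()[1,0],r.as_matrix()[0,0])).round(1),'F',np.round(o['contact_force'],1),'open',round(o['opening'],4),'q',np.round(o['q'],2))
    for x,y,z,h in wps:
        g=R.from_euler('z',h,degrees=True)*R.from_rotvec([np.pi,0,0])
        print((r.inv().apply(np.array([x,y,z])-p)*100).round(2).tolist(),(r.inv()*g).as_rotvec(degrees=True).round(1).tolist())
E
python3 - <<'E'
from h import *
plan((.45,-.3,.23,0),(.5,0,.23,0),(.402,.298,.23,0))
E
```

```text
t 0.3 pos [ 0.1593 -0.6041  0.2309] head 14.8 F [ 0.3  0.6 -0.5] open 0.0855 q [-1.43  0.05  1.61 -0.    1.48 -0.12]
[35.86, -22.0, 0.11] [-0.0, 0.0, 14.8]
[48.35, -49.73, 0.13] [-0.0, 0.0, 14.8]
[46.47, -81.04, 0.15] [-0.0, 0.0, 14.8]
```

Call:
play_rows(motion=[[[-1, 35.9, -22, 0, 0, 0, 14.8], [-1, 35.9, -22, 0, 0, 0, 14.8], [-1, 35.9, -22, 0, 0, 0, 14.8], [-1, 35.9, -22, 0, 0, 0, 14.8], [-1, 35.9, -22, 0, 0, 0, 14.8], [-1, 35.9, -22, 0, 0, 0, 14.8], [-1, 35.9, -22, 0, 0, 0, 14.8], [-1, 48.4, -49.7, 0, 0, 0, 14.8], [-1, 48.4, -49.7, 0, 0, 0, 14.8], [-1, 48.4, -49.7, 0, 0, 0, 14.8], [-1, 48.4, -49.7, 0, 0, 0, 14.8], [-1, 48.4, -49.7, 0, 0, 0, 14.8], [-1, 46.5, -81, 0, 0, 0, 14.8], [-1, 46.5, -81, 0, 0, 0, 14.8], [-1, 46.5, -81, 0, 0, 0, 14.8], [-1, 46.5, -81, 0, 0, 0, 14.8], [-1, 46.5, -81, 0, 0, 0, 14.8], [-1, 46.5, -81, 0, 0, 0, 14.8], [-1, 46.5, -81, 0, 0, 0, 14.8], [-1, 46.5, -81, 0, 0, 0, 14.8]]], newtons=40)

```text
t: 2.8
tool_pos: [0.403, 0.2966, 0.2315]
tool_rot: [-3.141, 0.004, -0.0]
contact_force: [0.4, -0.8, 0.8]
opening: 0.0854
```

Run:
```python
from h import *
plan((.402,.298,.12,0),(.402,.298,.022,0))
i=ctrl.get_image('wrist');cv2.imwrite('pics/w1.png',i['color'][:,:,::-1])
print(topix(i,[[.402,.298,.095],[.402,.298,0]]))
```

```text
t 2.8 pos [0.403  0.2966 0.2315] head -0.1 F [ 0.4 -0.8  0.8] open 0.0854 q [ 0.49 -0.25  1.9   0.    1.5   2.06]
[-0.1, -0.14, 11.15] [-0.0, -0.0, -0.1]
[-0.1, -0.13, 20.95] [-0.0, -0.0, -0.1]
[[311.46500708 183.06623565]
 [311.95624306 160.04447111]]
```

View pics/w1.png

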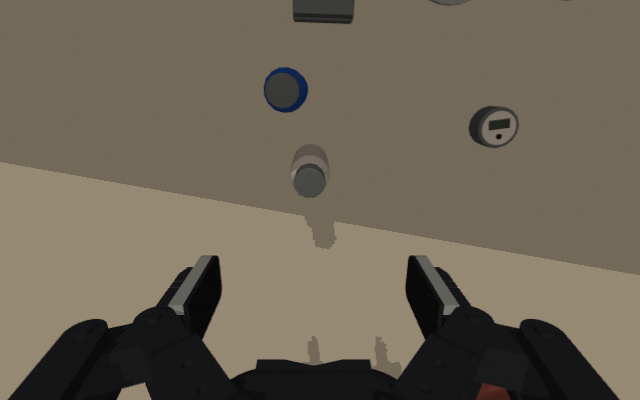

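In the wrist view the white bottle's cap is at (310,181) and my estimate projects to (311,183), so they agree. The blue bottle at (286,90) is clear of the jaws. I'm descending and gripping.

Call:
play_rows(motion=[[[-1, -0.1, -0.1, 5, 0, 0, 0], [-1, -0.1, -0.1, 10, 0, 0, 0], [-1, -0.1, -0.1, 14, 0, 0, 0], [-1, -0.1, -0.1, 18, 0, 0, 0], [-1, -0.1, -0.1, 20.9, 0, 0, 0], [-1, -0.1, -0.1, 20.9, 0, 0, 0], [-1, -0.1, -0.1, 20.9, 0, 0, 0], [0, -0.1, -0.1, 20.9, 0, 0, 0], [1, -0.1, -0.1, 20.9, 0, 0, 0], [1, -0.1, -0.1, 20.9, 0, 0, 0], [1, -0.1, -0.1, 20.9, 0, 0, 0], [1, -0.1, -0.1, 20.9, 0, 0, 0], [1, -0.1, -0.1, 20.9, 0, 0, 0], [1, -0.1, -0.1, 20.9, 0, 0, 0], [1, -0.1, -0.1, 20.9, 0, 0, 0], [1, -0.1, -0.1, 18, 0, 0, 0], [1, -0.1, -0.1, 14, 0, 0, 0], [1, -0.1, -0.1, 10, 0, 0, 0], [1, -0.1, -0.1, 10, 0, 0, 0], [1, -0.1, -0.1, 10, 0, 0, 0]]], newtons=40)

```text
t: 5.35
tool_pos: [0.401, 0.297, 0.1298]
tool_rot: [3.141, -0.004, -0.004]
contact_force: [-0.7, -0.3, -0.8]
opening: 0.0389
```

Run:
```python
from h import *
plan((.609,.158,.13,0),(.609,.158,.045,0),(.609,.158,.0255,0))
i=ctrl.get_image('wrist');cv2.imwrite('pics/w2.png',i['color'][:,:,::-1])
```

```text
t 5.35 pos [0.401  0.297  0.1298] head -0.2 F [-0.7 -0.3 -0.8] open 0.0389 q [ 0.49 -0.17  2.    0.    1.31  2.06]
[20.84, 13.84, -0.06] [0.0, 0.1, -0.2]
[20.86, 13.83, 8.44] [0.0, 0.1, -0.2]
[20.86, 13.83, 10.39] [0.0, 0.1, -0.2]
```

View pics/w2.png

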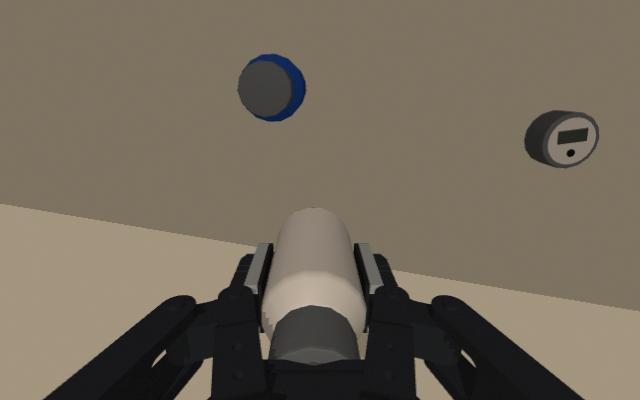

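The bottle is held upright between the pads, and the blue bottle hasn't moved. Now I'm carrying it to the near dish.

Call:
play_rows(motion=[[[1, 5, 3.4, -1, 0, 0, 0], [1, 10, 6.7, -1, 0, 0, 0], [1, 15, 10, -1, 0, 0, 0], [1, 18.5, 12.3, -1, 0, 0, 0], [1, 20.8, 13.8, 0, 0, 0, 0], [1, 20.9, 13.8, 3, 0, 0, 0], [1, 20.9, 13.8, 6, 0, 0, 0], [1, 20.9, 13.8, 8.5, 0, 0, 0], [1, 20.9, 13.8, 9.8, 0, 0, 0], [1, 20.9, 13.8, 10.3, 0, 0, 0], [1, 20.9, 13.8, 10.3, 0, 0, 0], [1, 20.9, 13.8, 10.3, 0, 0, 0]]])

```text
t: 6.9
tool_pos: [0.6087, 0.1581, 0.0257]
tool_rot: [3.14, -0.004, -0.007]
contact_force: [-1.6, -0.1, 3.1]
opening: 0.039
```

Run:
```python
from h import *
plan((.609,.158,.0255,0),(.609,.158,.14,0))
i=ctrl.get_image('scene');crop(i,(300,90,460,210),'pics/s2.png')
```

```text
t 6.9 pos [0.6087 0.1581 0.0257] head -0.2 F [-1.6 -0.1  3.1] open 0.039 q [ 0.14  0.27  1.74 -0.    1.14  1.71]
[0.03, 0.01, 0.02] [0.1, 0.2, -0.2]
[-0.02, 0.02, -11.43] [0.1, 0.2, -0.2]
```

View pics/s2.png

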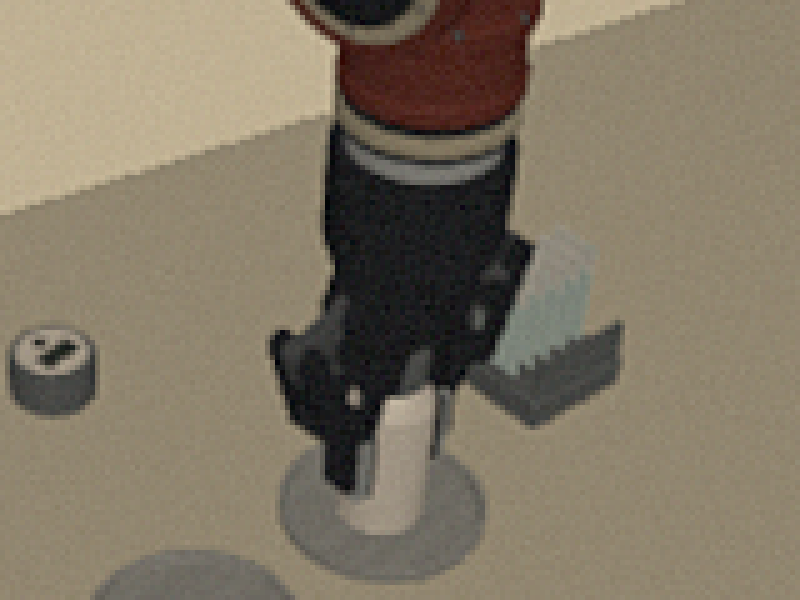

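The bottle stands in the near dish, roughly centred at crop (385,520), with light contact. Releasing.

Call:
play_rows(motion=[[[0.4, 0, 0, 0, 0, 0, 0], [0, 0, 0, 0, 0, 0, 0], [-0.5, 0, 0, 0, 0, 0, 0], [-1, 0, 0, 0, 0, 0, 0], [-1, 0, 0, 0, 0, 0, 0], [-1, 0, 0, 0, 0, 0, 0], [-1, 0, 0, -1, 0, 0, 0], [-1, 0, 0, -4, 0, 0, 0], [-1, 0, 0, -8, 0, 0, 0], [-1, 0, 0, -12, 0, 0, 0], [-1, 0, 0, -17, 0, 0, 0], [-1, 0, 0, -17, 0, 0, 0], [-1, 0, 0, -17, 0, 0, 0]]])

```text
t: 8.57
tool_pos: [0.6093, 0.1583, 0.196]
tool_rot: [3.14, -0.004, -0.006]
contact_force: [-0.9, -0.2, -0.9]
opening: 0.0854
```

Run:
```python
from h import *
plan((.44,-.107,.19,-3.8),(.44,-.107,.037,-3.8))
i=ctrl.get_image('wrist');cv2.imwrite('pics/w3.png',i['color'][:,:,::-1])
print(topix(i,[[.609,.158,.095],[.609,.158,0]]))
```

```text
t 8.57 pos [0.6093 0.1583 0.196 ] head -0.2 F [-0.9 -0.2 -0.9] open 0.0854 q [ 0.14  0.09  1.63 -0.    1.42  1.71]
[-16.86, 26.57, 0.7] [0.1, 0.2, 3.6]
[-16.8, 26.55, 16.0] [0.1, 0.2, 3.6]
[[313.12295501 194.55931506]
 [313.06402979 165.97992816]]
```

View pics/w3.png

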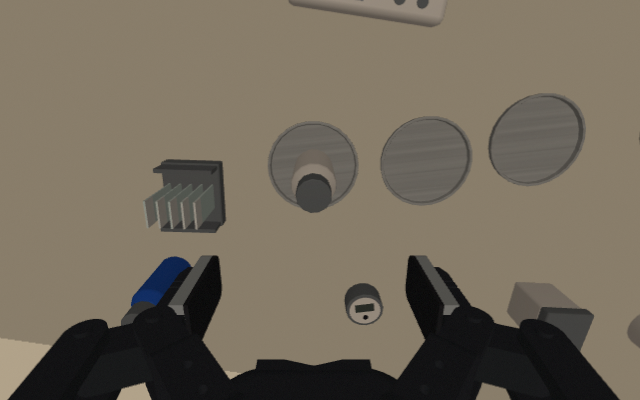

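The bottle is centred in the near dish: the cap at (314,193) matches the dish centre's projection at (313,195). Next is the jar.

Call:
play_rows(motion=[[[-1, -3.4, 5.3, 0, 0, 0, 3.6], [-1, -6.8, 10.6, 0, 0, 0, 3.6], [-1, -10, 16, 0, 0, 0, 3.6], [-1, -13.5, 21.2, 0, 0, 0, 3.6], [-1, -16.8, 26.6, 1, 0, 0, 3.6], [-1, -16.8, 26.6, 1, 0, 0, 3.6], [-1, -16.8, 26.6, 1, 0, 0, 3.6], [-1, -16.8, 26.6, 5, 0, 0, 3.6], [-1, -16.8, 26.6, 9, 0, 0, 3.6], [-1, -16.8, 26.6, 13, 0, 0, 3.6], [-1, -16.8, 26.6, 16, 0, 0, 3.6], [-1, -16.8, 26.6, 16.6, 0, 0, 3.6], [-1, -16.8, 26.6, 16.6, 0, 0, 3.6], [-1, -16.8, 26.6, 16.6, 0, 0, 3.6]]])

```text
t: 10.38
tool_pos: [0.4404, -0.1078, 0.0317]
tool_rot: [3.137, -0.102, -0.005]
contact_force: [-0.5, -1.0, 0.3]
opening: 0.0855
```

Run:
```python
from h import *
plan((.44,-.107,.030,-3.8))
i=ctrl.get_image('wrist');cv2.imwrite('pics/w4.png',i['color'][:,:,::-1])
```

```text
t 10.38 pos [ 0.4404 -0.1078  0.0317] head -3.7 F [-0.5 -1.   0.3] open 0.0855 q [-0.4  -0.14  2.16 -0.    1.13  1.24]
[-0.05, -0.08, 0.17] [0.2, 0.2, 0.1]
```

View pics/w4.png

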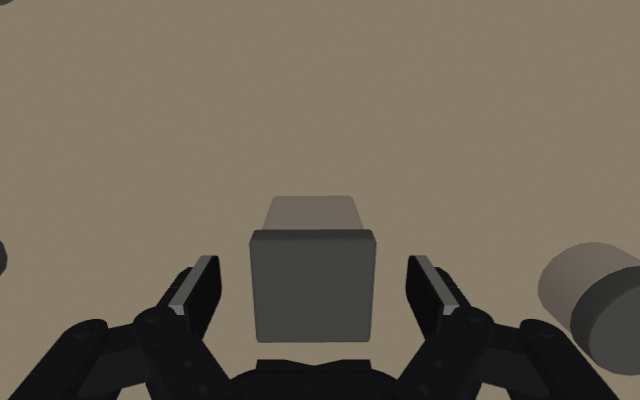

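The jar's lid, columns 250–376, sits square and centred between the pads. Closing and lifting.

Call:
play_rows(motion=[[[-0.4, 0, 0, 0, 0, 0, 0], [0.2, 0, 0, 0, 0, 0, 0], [1, 0, 0, 0, 0, 0, 0], [1, 0, 0, 0, 0, 0, 0], [1, 0, 0, 0, 0, 0, 0], [1, 0, 0, 0, 0, 0, 0], [1, 0, 0, 0, 0, 0, 0], [1, 0, 0, -2, 0, 0, 0], [1, 0, 0, -5, 0, 0, 0], [1, 0, 0, -8, 0, 0, 0], [1, 0, 0, -8, 0, 0, 0], [1, 0, 0, -8, 0, 0, 0]]], newtons=50)

```text
t: 11.92
tool_pos: [0.4396, -0.1073, 0.1101]
tool_rot: [3.138, -0.102, -0.008]
contact_force: [0.4, -0.1, -2.3]
opening: 0.0492
```

Run:
```python
from h import *
plan((.6135,.0395,.11,-3.8),(.6135,.0395,.0355,-3.8))
i=ctrl.get_image('wrist');cv2.imwrite('pics/w5.png',i['color'][:,:,::-1])
```

```text
t 11.93 pos [ 0.4396 -0.1073  0.1101] head -3.7 F [ 0.4 -0.1 -2.3] open 0.0492 q [-0.4  -0.27  2.12 -0.    1.3   1.24]
[16.39, -15.79, -0.11] [0.1, 0.3, 0.1]
[16.43, -15.8, 7.34] [0.1, 0.3, 0.1]
```

View pics/w5.png

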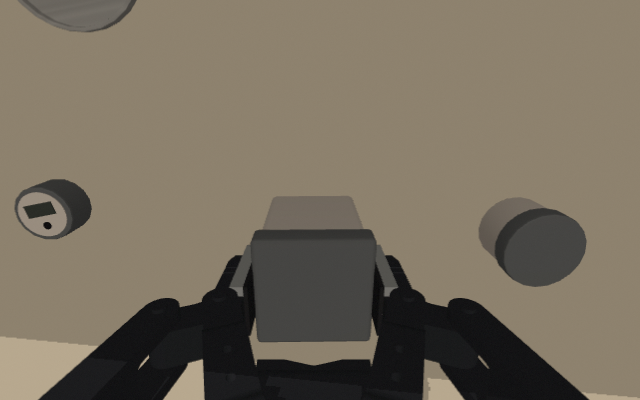

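The jar is gripped level. Carrying it to the middle dish.

Call:
play_rows(motion=[[[1, 4.1, -4, 0, 0, 0, 0], [1, 8.2, -7.9, 0, 0, 0, 0], [1, 12.3, -11.9, 0, 0, 0, 0], [1, 15.2, -14.6, 0, 0, 0, 0], [1, 16.4, -15.8, 0, 0, 0, 0], [1, 16.4, -15.8, 2, 0, 0, 0], [1, 16.4, -15.8, 5, 0, 0, 0], [1, 16.4, -15.8, 6.8, 0, 0, 0], [1, 16.4, -15.8, 7.4, 0, 0, 0], [1, 16.4, -15.8, 7.4, 0, 0, 0], [1, 16.4, -15.8, 7.4, 0, 0, 0]]])

```text
t: 13.35
tool_pos: [0.6124, 0.039, 0.0354]
tool_rot: [3.138, -0.104, -0.011]
contact_force: [-3.7, 0.6, 6.4]
opening: 0.0491
```

Run:
```python
from h import *
plan((.6135,.0395,.0355,-3.8))
i=ctrl.get_image('scene');crop(i,(260,130,420,250),'pics/s3.png')
```

```text
t 13.35 pos [0.6124 0.039  0.0354] head -3.8 F [-3.7  0.6  6.4] open 0.0491 q [-0.06  0.22  1.77 -0.    1.15  1.58]
[0.11, -0.05, -0.01] [0.1, 0.4, 0.0]
```

View pics/s3.png

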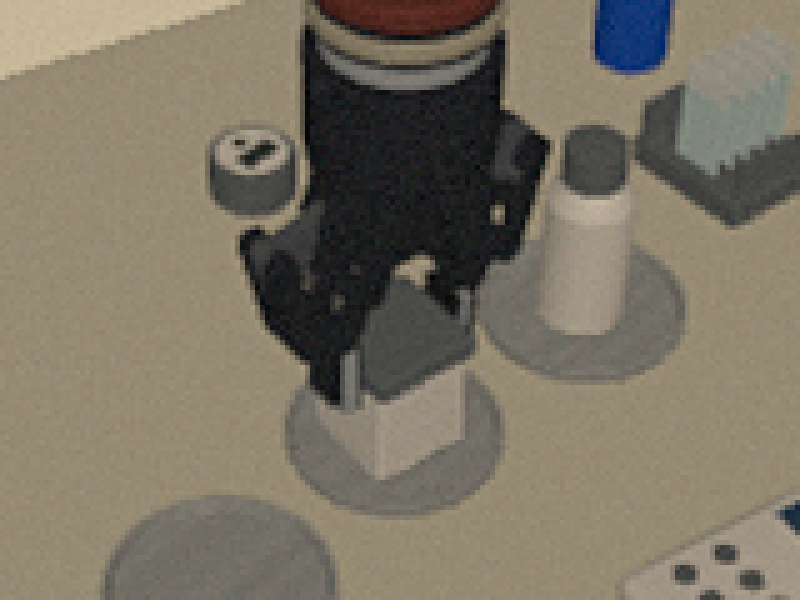

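The jar rests in the middle dish and the bottle still stands. Releasing and backing off.

Call:
play_rows(motion=[[[0.3, 0, 0, 0, 0, 0, 0], [0, 0, 0, 0, 0, 0, 0], [-0.5, 0, 0, 0, 0, 0, 0], [-1, 0, 0, 0, 0, 0, 0], [-1, 0, 0, 0, 0, 0, 0], [-1, 0, 0, 0, 0, 0, 0], [-1, 0, 0, -2, 0, 0, 0], [-1, 0, 0, -6, 0, 0, 0], [-1, 0, 0, -11, 0, 0, 0], [-1, 0, 0, -15, 0, 0, 0], [-1, 0, 0, -15, 0, 0, 0], [-1, 0, 0, -15, 0, 0, 0]]])

```text
t: 14.9
tool_pos: [0.6133, 0.0393, 0.1861]
tool_rot: [3.138, -0.104, -0.01]
contact_force: [0.1, 0.9, -1.6]
opening: 0.0853
```

Run:
```python
from h import *
plan((.395,-.2725,.19,-3.8),(.395,-.2725,.018,-3.8))
i=ctrl.get_image('wrist');cv2.imwrite('pics/w6.png',i['color'][:,:,::-1])
print(topix(i,[[.6135,.0395,.065]]))
```

```text
t 14.9 pos [0.6133 0.0393 0.1861] head -3.8 F [ 0.1  0.9 -1.6] open 0.0853 q [-0.06  0.06  1.68 -0.    1.41  1.58]
[-19.73, 32.55, -0.21] [0.1, 0.3, 0.0]
[-19.63, 32.52, 16.99] [0.1, 0.3, 0.0]
[[312.47705109 186.11978118]]
```

View pics/w6.png

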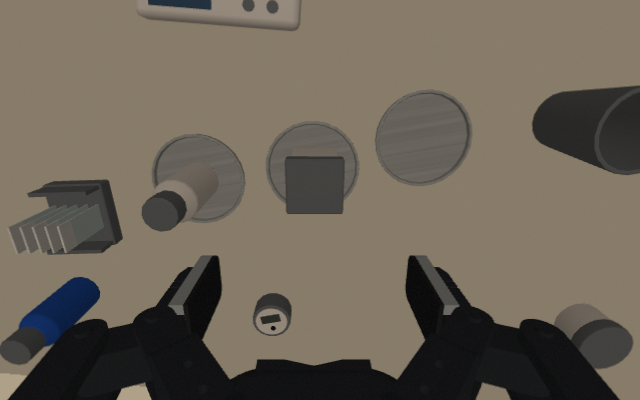

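The jar's lid centre is at (315,185) against the projected (312,186), so it is well centred. Next is the pot.

Call:
play_rows(motion=[[[-1, -3, 5, 0, 0, 0, 0], [-1, -6, 10, 0, 0, 0, 0], [-1, -9.2, 15, 0, 0, 0, 0], [-1, -12.2, 20, 0, 0, 0, 0], [-1, -15.2, 25, 0, 0, 0, 0], [-1, -18, 29.5, 0, 0, 0, 0], [-1, -19.7, 32.5, 0, 0, 0, 0], [-1, -19.7, 32.5, 1, 0, 0, 0], [-1, -19.7, 32.5, 1, 0, 0, 0], [-1, -19.7, 32.5, 5, 0, 0, 0], [-1, -19.7, 32.5, 10, 0, 0, 0], [-1, -19.7, 32.5, 14, 0, 0, 0], [-1, -19.7, 32.5, 14, 0, 0, 0], [-1, -19.7, 32.5, 14, 0, 0, 0]]])

```text
t: 16.7
tool_pos: [0.3947, -0.2722, 0.0483]
tool_rot: [3.137, -0.102, -0.011]
contact_force: [0.6, -0.4, -0.8]
opening: 0.0852
```

Run:
```python
from h import *
plan((.395,-.2725,.015,-3.8),)
i=ctrl.get_image('wrist');cv2.imwrite('pics/w7.png',i['color'][:,:,::-1])
```

```text
t 16.7 pos [ 0.3947 -0.2722  0.0483] head -3.7 F [ 0.6 -0.4 -0.8] open 0.0852 q [-0.76 -0.1   2.09 -0.01  1.16  0.88]
[0.05, 0.02, 3.33] [0.2, 0.4, 0.1]
```

View pics/w7.png

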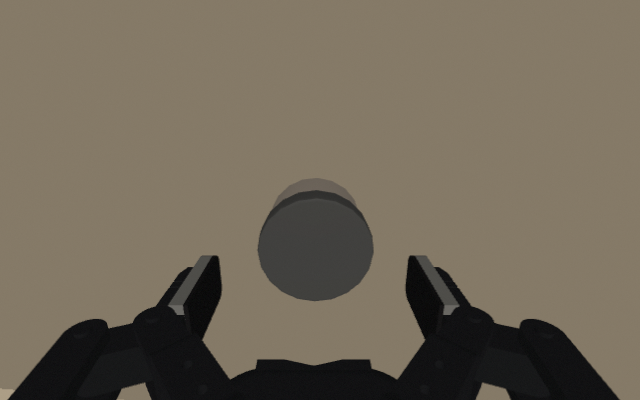

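The pot's lid, columns 258–374, is centred between the pads.

Call:
play_rows(motion=[[[-1, 0, 0, 2, 0, 0, 0], [-1, 0, 0, 3.4, 0, 0, 0], [-1, 0, 0, 3.4, 0, 0, 0], [-1, 0, 0, 3.4, 0, 0, 0], [-0.4, 0, 0, 3.4, 0, 0, 0], [0.2, 0, 0, 3.4, 0, 0, 0], [1, 0, 0, 3.4, 0, 0, 0], [1, 0, 0, 3.4, 0, 0, 0], [1, 0, 0, 3.4, 0, 0, 0], [1, 0, 0, 3.4, 0, 0, 0], [1, 0, 0, 3.4, 0, 0, 0], [1, 0, 0, 3, 0, 0, 0], [1, 0, 0, 0, 0, 0, 0], [1, 0, 0, -4, 0, 0, 0], [1, 0, 0, -6, 0, 0, 0], [1, 0, 0, -6, 0, 0, 0], [1, 0, 0, -6, 0, 0, 0]]])

```text
t: 18.88
tool_pos: [0.3946, -0.2718, 0.1074]
tool_rot: [3.138, -0.102, -0.012]
contact_force: [0.2, 0.3, -1.6]
opening: 0.0586
```

Run:
```python
from h import *
plan((.6355,-.0725,.108,-3.8),(.6355,-.0725,.018,-3.8))
i=ctrl.get_image('wrist');cv2.imwrite('pics/w8.png',i['color'][:,:,::-1])
```

```text
t 18.88 pos [ 0.3946 -0.2718  0.1074] head -3.7 F [ 0.2  0.3 -1.6] open 0.0586 q [-0.75 -0.19  2.06 -0.01  1.28  0.88]
[22.75, -21.45, -0.28] [0.1, 0.4, 0.1]
[22.81, -21.47, 8.72] [0.1, 0.4, 0.1]
```

View pics/w8.png

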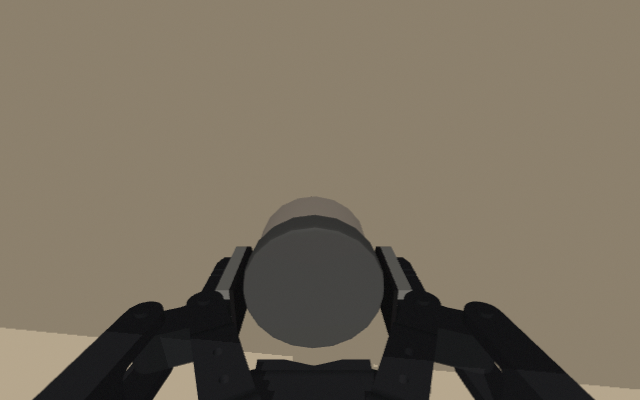

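The pot is held level. Carrying it to the far dish.

Call:
play_rows(motion=[[[1, 4, -3.8, 0, 0, 0, 0], [1, 8, -7.6, 0, 0, 0, 0], [1, 12.2, -11.4, 0, 0, 0, 0], [1, 16.4, -15.4, 0, 0, 0, 0], [1, 20.5, -19.3, 0, 0, 0, 0], [1, 22.8, -21.5, 0, 0, 0, 0], [1, 22.8, -21.5, 2, 0, 0, 0], [1, 22.8, -21.5, 5, 0, 0, 0], [1, 22.8, -21.5, 8, 0, 0, 0], [1, 22.8, -21.5, 8.7, 0, 0, 0], [1, 22.8, -21.5, 8.7, 0, 0, 0], [1, 22.8, -21.5, 8.7, 0, 0, 0]]])

```text
t: 20.42
tool_pos: [0.6335, -0.0719, 0.0173]
tool_rot: [-3.14, 0.103, 0.019]
contact_force: [-2.0, 2.4, 6.4]
opening: 0.0582
```

Run:
```python
from h import *
plan((.6355,-.0725,.018,-3.8))
i=ctrl.get_image('scene');crop(i,(230,150,390,270),'pics/s4.png')
```

```text
t 20.43 pos [ 0.6335 -0.0719  0.0173] head -3.8 F [-2.   2.4  6.4] open 0.0582 q [-0.23  0.3   1.71 -0.    1.14  1.41]
[0.2, 0.04, -0.07] [0.0, 0.7, 0.0]
```

View pics/s4.png

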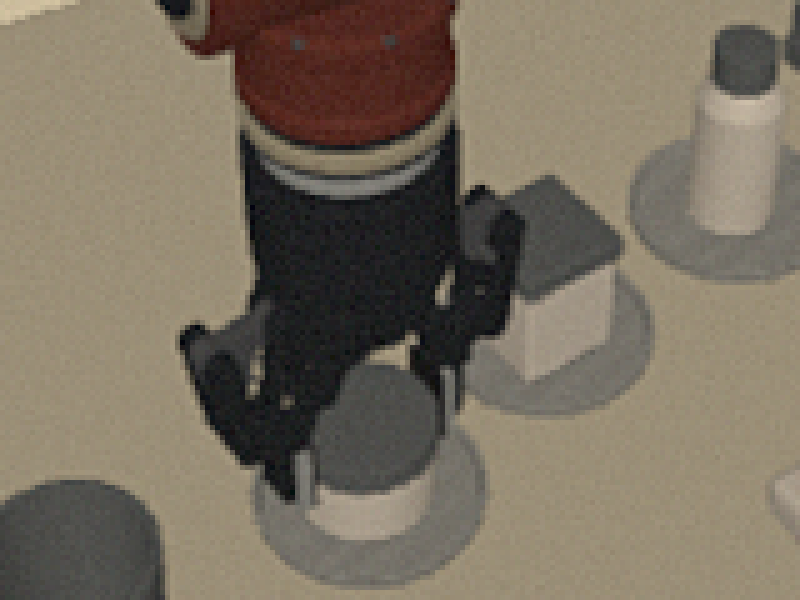

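The pot rests in the far dish and the opening fingers have room. Releasing and rising.

Call:
play_rows(motion=[[[0.1, 0, 0, 0, 0, 0, 0], [-0.2, 0, 0, 0, 0, 0, 0], [-0.6, 0, 0, 0, 0, 0, 0], [-1, 0, 0, 0, 0, 0, 0], [-1, 0, 0, 0, 0, 0, 0], [-1, 0, 0, 0, 0, 0, 0], [-1, 0, 0, -2, 0, 0, 0], [-1, 0, 0, -6, 0, 0, 0], [-1, 0, 0, -11, 0, 0, 0], [-1, 0, 0, -16, 0, 0, 0], [-1, 0, 0, -16, 0, 0, 0], [-1, 0, 0, -16, 0, 0, 0]]])

```text
t: 21.98
tool_pos: [0.6354, -0.072, 0.1783]
tool_rot: [3.14, -0.103, -0.017]
contact_force: [-0.2, -0.4, -0.9]
opening: 0.0855
```

Run:
```python
from h import *
plan((.4415,.0975,.18,0),(.4415,.0975,.05,0),(.4415,.0975,.005,0))
i=ctrl.get_image('wrist');cv2.imwrite('pics/w9.png',i['color'][:,:,::-1])
print(topix(i,[[.6355,-.0725,.047]]))
```

```text
t 21.98 pos [ 0.6354 -0.072   0.1783] head -3.8 F [-0.2 -0.4 -0.9] open 0.0855 q [-0.23  0.13  1.62 -0.    1.4   1.41]
[-20.47, -15.64, 0.04] [0.0, 0.6, -3.8]
[-20.33, -15.65, 13.04] [0.0, 0.6, -3.8]
[-20.28, -15.65, 17.54] [0.0, 0.6, -3.8]
[[313.50767251 182.08278885]]
```

View pics/w9.png

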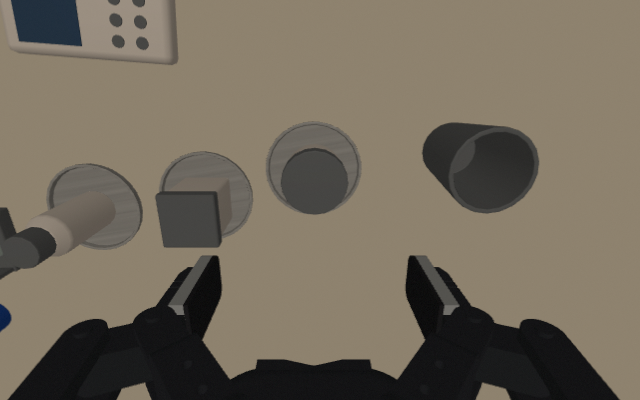

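The pot is centred in the far dish, at (314,181) against the projected (313.5,182). Next is the timer.

Call:
play_rows(motion=[[[-1, -4, -3.1, 0, 0, 0.6, -3.8], [-1, -8, -6.2, 0, 0, 0.6, -3.8], [-1, -12, -9.3, 0, 0, 0.6, -3.8], [-1, -16, -12.4, 0, 0, 0.6, -3.8], [-1, -20, -15.6, 0, 0, 0.6, -3.8], [-1, -20.4, -15.6, 1, 0, 0.6, -3.8], [-1, -20.4, -15.6, 5, 0, 0.6, -3.8], [-1, -20.4, -15.6, 9, 0, 0.6, -3.8], [-1, -20.3, -15.6, 13, 0, 0.6, -3.8], [-1, -20.3, -15.6, 13, 0, 0.6, -3.8], [-1, -20.3, -15.6, 13, 0, 0.6, -3.8]]])

```text
t: 23.4
tool_pos: [0.4414, 0.0969, 0.0499]
tool_rot: [-3.141, 0.0, 0.004]
contact_force: [0.3, 0.2, 0.5]
opening: 0.0856
```

Run:
```python
from h import *
plan((.4415,.0975,.004,0))
i=ctrl.get_image('wrist');cv2.imwrite('pics/w10.png',i['color'][:,:,::-1])
```

```text
t 23.4 pos [0.4414 0.0969 0.0499] head -0.0 F [0.3 0.2 0.5] open 0.0856 q [ 0.05 -0.18  2.16  0.    1.17  1.62]
[0.02, -0.06, 4.59] [-0.0, 0.1, -0.0]
```

View pics/w10.png

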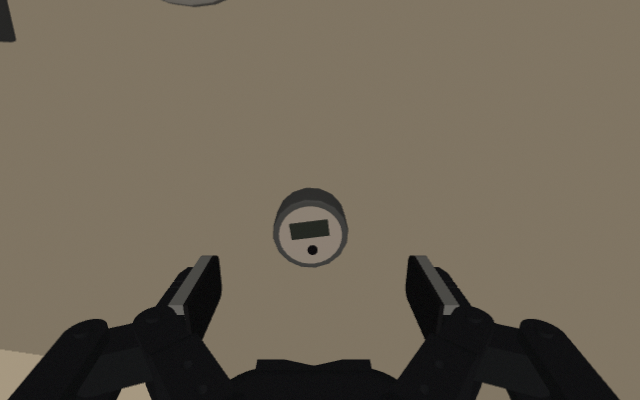

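The timer, columns 274–348, is centred between the pads. Gripping it gently.

Call:
play_rows(motion=[[[-1, 0, -0.1, 2.5, 0, 0, 0], [-1, 0, -0.1, 4.4, 0, 0, 0], [-1, 0, -0.1, 4.4, 0, 0, 0], [-1, 0, -0.1, 4.4, 0, 0, 0], [-0.4, 0, -0.1, 4.4, 0, 0, 0], [0, 0, -0.1, 4.4, 0, 0, 0], [0.3, 0, -0.1, 4.4, 0, 0, 0], [1, 0, -0.1, 4.4, 0, 0, 0], [1, 0, -0.1, 4.4, 0, 0, 0], [1, 0, -0.1, 4.4, 0, 0, 0], [1, 0, -0.1, 4.4, 0, 0, 0], [1, 0, -0.1, 4.4, 0, 0, 0], [1, 0, -0.1, 2, 0, 0, 0], [1, 0, -0.1, -2, 0, 0, 0], [1, 0, -0.1, -6, 0, 0, 0], [1, 0, -0.1, -9, 0, 0, 0], [1, 0, -0.1, -9, 0, 0, 0], [1, 0, -0.1, -9, 0, 0, 0]]], newtons=30)

```text
t: 25.7
tool_pos: [0.4412, 0.0979, 0.1393]
tool_rot: [-3.141, -0.0, 0.004]
contact_force: [0.5, 0.7, -1.0]
opening: 0.0424
```

Run:
```python
from h import *
a=ctrl.get_image('top');b=ctrl.get_image('scene')
crop(a,(230,160,390,240),'pics/t5.png')
i=ctrl.get_image('wrist');cv2.imwrite('pics/w11.png',i['color'][:,:,::-1])
C=cv2.resize(a['color'],None,fx=4,fy=4,interpolation=cv2.INTER_CUBIC).astype(int)
x0,y0,x1,y1=[4*v for v in (291,178,337,226)]
s=C[y0:y1,x0:x1];k=(s.sum(-1)/3<100)&(s.sum(-1)/3>68)
c=max(cv2.findContours(k.astype(np.uint8),0,1)[0],key=cv2.contourArea).reshape(-1,2)+[x0,y0]
w=onplane(a,(c+.5)/4-.5,.065)[:,:2].astype(np.float32);print('jar',cv2.minAreaRect(w))
plan((.6135,.0395,.14,0),(.6135,.0395,.0715,0))
```

```text
jar ((0.6116707921028137, 0.038068607449531555), (0.05232296511530876, 0.05522879958152771), 85.63585662841797)
t 25.85 pos [0.4409 0.0979 0.1388] head 0.0 F [-0.5 -1.  -0.8] open 0.0429 q [ 0.05 -0.3   2.1   0.    1.35  1.62]
[17.26, 5.84, -0.19] [-0.0, 0.2, 0.0]
[17.28, 5.85, 6.66] [-0.0, 0.2, 0.0]
```

View pics/w11.png

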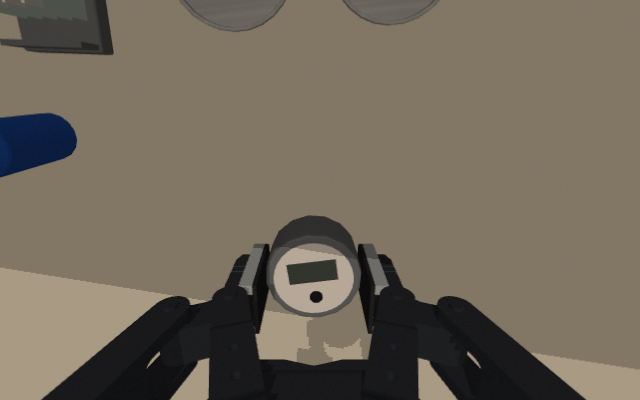

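View pics/t5.png

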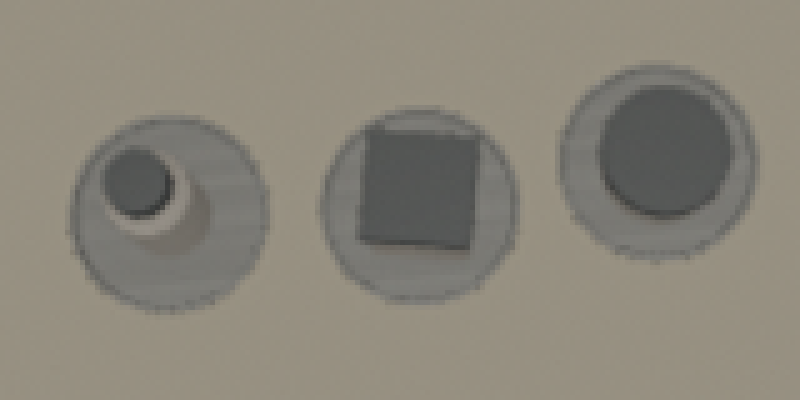

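The timer is held level and face up. The top view shows all three objects in their dishes and the jar's lid centred at crop (419,189), about (0.6125, 0.039). Placing the timer there.

Call:
play_rows(motion=[[[1, 4.5, 1.5, 0, 0, 0, 0], [1, 9, 3, 0, 0, 0, 0], [1, 13, 4.5, 0, 0, 0, 0], [1, 16, 5.5, 0, 0, 0, 0], [1, 17.2, 5.9, 0, 0, 0, 0], [1, 17.2, 5.9, 0, 0, 0, 0], [1, 17.2, 5.9, 2.5, 0, 0, 0], [1, 17.2, 5.9, 5, 0, 0, 0], [1, 17.2, 5.9, 6.2, 0, 0, 0], [1, 17.2, 5.9, 6.6, 0, 0, 0], [1, 17.2, 5.9, 6.6, 0, 0, 0], [1, 17.2, 5.9, 6.6, 0, 0, 0]]])

```text
t: 27.35
tool_pos: [0.6128, 0.0392, 0.0728]
tool_rot: [-3.141, -0.001, 0.005]
contact_force: [-0.8, 0.3, 1.2]
opening: 0.0427
```

Run:
```python
from h import *
plan((.6125,.039,.071,0))
i=ctrl.get_image('scene');crop(i,(260,130,420,250),'pics/s5.png')
```

```text
t 27.35 pos [0.6128 0.0392 0.0728] head 0.0 F [-0.8  0.3  1.2] open 0.0427 q [-0.06  0.17  1.76  0.    1.21  1.51]
[-0.03, 0.02, 0.18] [-0.0, 0.2, 0.0]
```

View pics/s5.png

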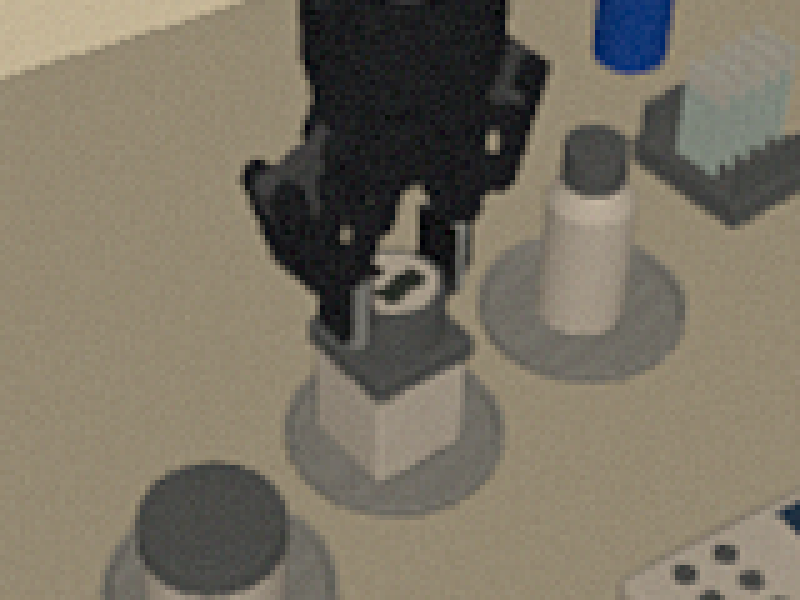

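The timer hovers about 1–2 mm over the centre of the lid. Lowering it a little, releasing, then rising clear.

Call:
play_rows(motion=[[[1, 0, 0, 0.1, 0, 0, 0], [1, 0, 0, 0.2, 0, 0, 0], [1, 0, 0, 0.2, 0, 0, 0], [0.4, 0, 0, 0.2, 0, 0, 0], [0.1, 0, 0, 0.2, 0, 0, 0], [-0.3, 0, 0, 0.2, 0, 0, 0], [-1, 0, 0, 0.2, 0, 0, 0], [-1, 0, 0, 0.2, 0, 0, 0], [-1, 0, 0, 0.2, 0, 0, 0], [-1, 0, 0, -1, 0, 0, 0], [-1, 0, 0, -4, 0, 0, 0], [-1, 0, 0, -9, 0, 0, 0], [-1, 0, 0, -13, 0, 0, 0], [-1, -5, 0, -13, 0, 0, 0], [-1, -11, 0, -13, 0, 0, 0], [-1, -16, 0, -13, 0, 0, 0], [-1, -16, 0, -13, 0, 0, 0], [-1, -16, 0, -13, 0, 0, 0]]])

```text
t: 29.65
tool_pos: [0.454, 0.039, 0.2045]
tool_rot: [-3.141, -0.0, 0.001]
contact_force: [0.9, 0.4, -0.9]
opening: 0.0854
```

Run:
```python
from h import *
plan()
a=ctrl.get_image('top');crop(a,(170,110,460,310),'pics/t6.png',2.7)
i=ctrl.get_image('scene');cv2.imwrite('pics/s6.png',i['color'][:,:,::-1])
print(topix(a,[[.609,.158,.098],[.6135,.0395,.09],[.6135,.0395,.065],[.6355,-.0725,.047]]))
crop(a,(230,160,390,240),'pics/t7.png')
```

```text
t 29.65 pos [0.454  0.039  0.2045] head 0.0 F [ 0.9  0.4 -0.9] open 0.0854 q [-0.08 -0.36  2.02  0.    1.48  1.49]
[[256.27817912 195.09142806]
 [312.02588188 194.10379313]
 [312.51817693 196.23292057]
 [362.54827604 188.45367316]]
```

View pics/t7.png

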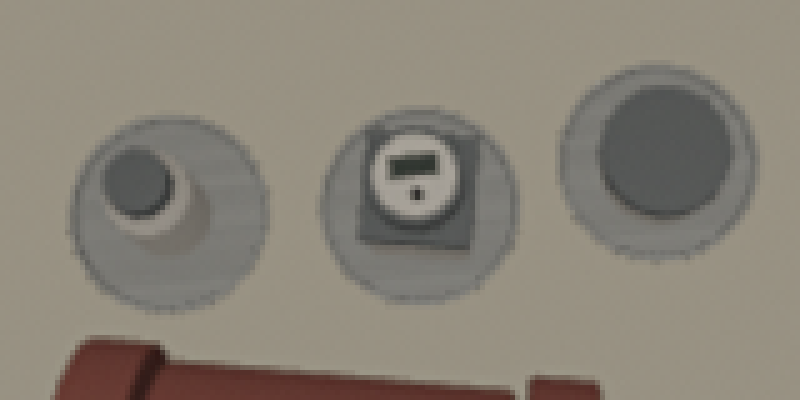

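View pics/s6.png

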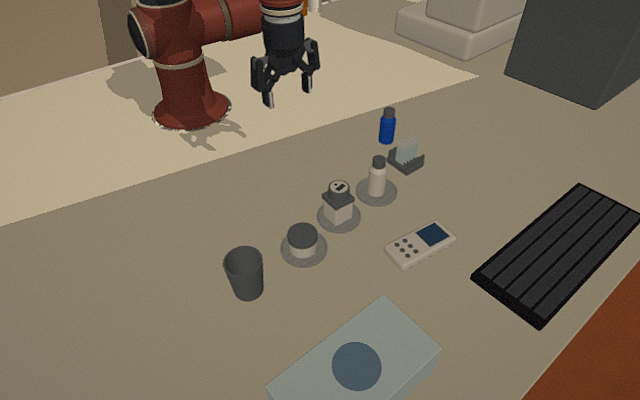

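The timer's face is at crop (417,176), within about 1 px (2.5 mm) of the lid centre. The bottle and pot are centred in their dishes, and the beaker, meter and blue bottle look unmoved. Handing in.

Run:
```python
from h import *
print(ctrl.finish_job())
```

```text
the job is handed in; nothing more can be done
None
```

I handed the job in at about 30 s, well under the 109 s limit; `finish_job()` gives no verdict.

- **Placement:** I moved the pieces in the order you gave. The bottle stands in the dish nearest the rack, the jar in the middle dish and the pot in the farthest dish. The timer lies face up on the jar's lid.
- **Last checks:** In the final top and scene pictures all three containers are upright and centred in their dishes. The timer sits within about 2–3 mm of the lid's centre. The gripper is open and clear of everything.
- **Left alone:** The beaker, meter and blue bottle look unmoved, judged by eye only. No check failed.
- **Slight disagreement:** An automatic outline of the jar's lid came out about 2–5 mm too large because it caught a little of the dish rim. I read the lid's centre from the picture instead; the two agreed to about 1 mm.

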